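# Lock the boot jack and read the sole's warmth

## Task

The freshly cemented boot is on the jack: first swing the jack's cam lever through its quarter turn, fully home against its stop. Then take the thermometer wand from its rest and aim it squarely at the middle of the tan half-sole, with its nose about 80 mm off, and hold it steady there for a good second. Lay it gently back in both saddles of its rest, do not drop it, touch nothing against the boot, and leave the other things on the bench where they are.

Things in the scene. Friction and masses are not known exactly. Their poses are not given: they have to be found in the camera images.
- cam_lever (a joint): angle (rad) of the jack's steel cam lever. At 0 it points along the jack's -x (the way the sole faces); it grows anticlockwise from above to a firm stop at 1.571 (fully home, along the jack's -y). Starts between 0 and 0.3, is stiff (about 2.5 N at the knob) and stays where left. Direction from pivot to knob in the jack's frame: (-cos q, -sin q, 0)
- lever_pivot (a point): point on the lever's upright pivot axis, at mid-height of the bar, 54 mm above the bench. Axes as the jack's. The bar, 16 mm wide, spans 47 to 61 mm above the bench and runs level to the knob 105 mm from the pivot. Around the pivot stands a round boss, 48 mm in diameter, its top 62 mm above the bench
- lever_knob (a point): top centre of the lever's upright round knob, 22 mm in diameter, 91 mm above the bench, its lower end at 46 mm, 105 mm from the pivot. It moves with the lever
- jack: fixed grey last jack; its bent steel post carries the boot. Origin on the bench under the middle of the sole, z up. Base plate 14 mm thick, x -155 to +135, y -55 to +55 mm. The sole faces the jack's -x and upwards; the toe points to the jack's -y. The lever pivot is at x -115, y 0, in front of the sole
- boot: dark brown ankle boot, 219 mm long, fixed on the jack; do not touch. Origin at the middle of the sole's outer face, 170 mm above the bench (jack x 0, y 0). z: out of the sole, 35 degrees above the level; y: from toe to heel; x: across the sole, upwards. Sole 84 mm wide, y -118 (toe) to +101 (heel); the heel block at y +68 stands 22 mm out; the upper reaches 127 mm behind the sole
- half_sole (a point): target: middle of the tan leather half-sole on the forefoot (76 mm wide, about 95 mm long, 3 mm thick), on its outer face, at boot x 0, y -58, z 3 mm. Axes as the boot's: z is the outward normal
- wand: ivory thermometer wand lying in its rest, 175 mm long, about 220 g: square bar 30 x 30 mm from x -85 to +65, then a round black nose, 27 mm in diameter, to x +90. Origin on its axis near the middle (grip here: clear of the saddles from x -45 to +45), 57 mm above the bench as it lies. x: along it towards the nose, the way it looks; z: up as it lies, black display near the tail
- wand_nose (a point): centre of the wand's nose face, at wand x +90 mm. Axes as the wand's
- wand_spot (a point): point in the air on the wand's axis, 80 mm ahead of its nose (wand x +170 mm): where the wand measures
- rest: fixed grey plastic rest. Origin on the bench under its middle, x along it (the wand's x lies along it). Base 160 x 66 x 8 mm with two saddles at x -58 and +58 mm, each 22 mm long and 66 mm wide, floor 42 mm above the bench, between side lips 50 mm apart, tops 54 mm above the bench: 10 mm to spare each side of the wand
- brush: shoe brush, wooden back over dark bristles, 150 x 46 x 38 mm; origin at the centre of its underside. Bystander, loose: leave alone
- mug: white mug, 80 mm wide, 90 mm tall; origin under its centre. Bystander, loose: leave alone
- glue_jar: amber jar with a metal cap, 72 mm wide, 110 mm tall; origin under its centre. Bystander, loose: leave alone
- tin: round flat polish tin, 84 mm wide, 27 mm tall; origin under its centre. Bystander, loose: leave alone
- hammer: hammer lying on the bench, about 260 mm long. Bystander, loose: leave alone
- screwdriver: screwdriver lying on the bench, about 200 mm long. Bystander, loose: leave alone
- rubber_block: block of black rubber, 90 x 60 x 28 mm; origin at the centre of its underside. Bystander, loose: leave alone

How it is judged:
By the outcome, as a careful person would: the job done as asked, in the order asked, and still so for the second after the job is handed in, with the robot touching nothing.
It also fails if it takes over 66 s, if anything falls off the work surface, if the arm or the gripper's body presses on something with over 40 N, if the wrist force passes 120 N, or if a joint passes its speed limit or range.

## Robot

A 7-joint arm with a two-finger parallel gripper is mounted at the origin on the work surface. World frame = base frame: x ahead of the robot, y to its left, z up, the work surface at z = 0. Lengths are in mm, angles in rad, forces in N, time in s.
With the tool pointing down it reaches from about 400 to 875 mm from the base axis. Payload 4.4 kg.
Tool frame: the origin (TCP) lies on the centre line of the jaws, within the pads' length; the fingertips stand 19 mm ahead of it and the grasp point (between the pads) is the TCP; z points along the fingers, y is the line along which they close (so a half turn about z gives the same grasp; the last joint's range is limited). The gripper opens to 85 mm and grips with 20 to 120 N. Pads are 22 mm wide; open, the fingers measure 114 mm over their backs; the gripper's body (76 mm by 85 mm) begins 54 mm behind the grasp point. The pads swing forward as they close: fully open they stand 13 mm farther back than shut.
Start: joints at [-1.277, 0.628, 0.038, 1.517, -0.027, 0.996, -0.02], TCP at [228.833, 608.402, 222.113] pointing down, gripper open.
Joint ranges: [-3.06, 3.06], [-0.37, 2.12], [-1.25, 1.32], [0.18, 2.47], [-1.1, 4.24], [0.23, 1.98], [-2.94, 2.94]. Speed limits (rad/s): [2.57, 2.57, 3.14, 3.14, 3.14, 3.14, 3.14].

## Interface

Orientations are given as [roll, pitch, yaw] about the fixed x, y, z axes, in that order (R = Rz(yaw) Ry(pitch) Rx(roll)).
In Python, from cell import ctrl, viewer, silhouettes gives the robot as it stands.
- The arm moves only by the shell command python3 -m creep 'ROWS'. ROWS is JSON, a list of rows, each an object with "jaw": the gripper command: -1 is shut, 1 is fully open, values between are in proportion; "xyz": the shift along the tool's x, y, z in mm, a list of three; "angular": the turn, a rotation vector about the tool's x, y, z in rad, a list of three. In form: [{"jaw": jaw, "xyz": [tx, ty, tz], "angular": [rx, ry, rz]}, ...]. A call has 1 to 12 rows; each row is the pose to reach, as a shift and turn from the pose commanded when the call began, along the tool's axes at that moment; what a row does not reach only later rows make up. A row lasts 1/8 s, in which the tool goes at most 62.5 mm and 10.7 degrees, less where a joint would pass 70% of its speed; a pose out of reach is approached as far as the arm can. A call with a gripper value outside its range is refused whole. The fingers move at their own pace and stop on an object; the grip force is fixed at half the most. Time passes only in rows, so rows that repeat a pose let the fingers close. It gives the time, the measured TCP pose, the force, the opening and the grip force at its end, in the units of the state.
- ctrl.read_state(): the state, without advancing time (a new reading comes with each control period).
- viewer.get_image(name): name is "scene" or "top" or "wrist"; returns (picture, depth): 420x560x3 uint8, red, green, blue; 420x560 float32, mm along the optical axis (not along the pixel's ray), 0 where there is no reading.
- viewer.camera_model(name): a dict with "fx", "fy", "cx", "cy" (pixels), "dist" ([k1, k2, p1, p2, k3] as OpenCV has them; the pictures are not rectified), "T" (4x4, takes a point from camera to world coordinates). Camera axes: x right, y down, z forward; pixel columns grow to the right and rows downward; lengths in mm; the calibration is good to about 2 mm. A picture is of the moment at which its call begins: read the wrist's pose just before it. camera_model takes no time and is no camera call; for the wrist camera it gives the pose at the moment of the call.
- ctrl.finish_job(): hands the job in; it is judged then, once.
Trained networks look in the newest picture that a camera, given by its name, has taken for a name from the list of things; names that differ only in an ending like _2 or _b are one class to them, and where a whole thing is asked for, a point or a joint stands for the part that bears it (a point fixed in the world has none). Each returns a list of dicts, best first, with "score" (0 to 1); they miss things now and then, are a little off and sometimes report something else, mostly with a low value. They report only what shows in the picture. A call takes as long as a camera call.
- silhouettes(camera, target): "pixels" (420x560 bool, what is visible of it) and "xy" ([column, row] in pixels, amid what is visible of it).
The state is a dict: "clock": time; "qpos": joint angles; "qd": joint speeds; "tau": joint torques, N m; "eef_pos": TCP position; "tool_rot": TCP orientation; "force": force on the tool from outside, world axes, zero at the start; "torque": the same for the moment, N m; "width": finger opening in mm; "gripper_force": force on a finger pad.
Only numpy, scipy, OpenCV 4.12 (cv2) and the standard library are available. Lean on these libraries where they do the work, as an engineer would, in place of code of your own. Each camera call takes 0.05 s, during which the arm holds its last target. There are 200 camera calls.

## Working session

There is one attempt and no reset: what is moved stays moved. The work goes in short steps, Python scripts to look and compute and a shell command to move; the robot and the scene stay as the last step left them, time stands still between calls to the robot, and variables do not carry over. Pictures are saved under pics/ and viewed, at most 10 in all, crops included, and the job is handed in when it is done.

```bash
ls; mkdir -p pics
cat > h.py <<'E'
import numpy as np, cv2
from cell import ctrl, viewer, silhouettes
from scipy.spatial.transform import Rotation as R
def snap(c,f=None):
    m=viewer.camera_model(c); im,d=viewer.get_image(c)
    if f: cv2.imwrite('pics/'+f,im[:,:,::-1])
    return im,d,m
def cloud(d,m,mask):
    v,u=np.nonzero(mask&(d>0))
    K=np.array([[m['fx'],0,m['cx']],[0,m['fy'],m['cy']],[0,0,1.]])
    p=cv2.undistortPoints(np.c_[u,v].astype(float).reshape(-1,1,2),K,np.array(m['dist'],float)).reshape(-1,2)
    z=d[v,u].astype(float); P=np.c_[p*z[:,None],z]
    T=np.array(m['T']); return P@T[:3,:3].T+T[:3,3],np.c_[u,v]
def st():
    s=ctrl.read_state(); return s
E
python3 - <<'E'
from h import *
np.set_printoptions(precision=1,suppress=True)
for c in ['scene','top']:
    im,d,m=snap(c,c+'1.png')
    print(c,np.array(m['T']))
    for t in ['lever_knob','half_sole','wand','rest','jack','boot','mug','glue_jar','tin','brush','hammer','screwdriver','rubber_block']:
        r=silhouettes(c,t)
        for q in r[:1]:
            P,_=cloud(d,m,q['pixels'])
            if len(P): print(t,round(q['score'],2),q['xy'],len(P),np.median(P,0),np.percentile(P,2,0),np.percentile(P,98,0))
s=st();print(s['clock'],s['eef_pos'],s['tool_rot'],s['force'],s['width'])
E
```

```text
pics
scene [[  -0.     0.6   -0.8 1309.9]
 [   1.     0.    -0.   -19.2]
 [  -0.    -0.8   -0.6  706.1]
 [   0.     0.     0.     1. ]]
lever_knob 0.72 [318.5, 233.7] 514 [606.3  46.3  61.9] [556.9  -8.5  50.6] [653.3  94.5  91.3]
half_sole 0.55 [383.2, 175.5] 2099 [531.5 193.  174.4] [421.9 112.3 139.2] [604.5 251.  201.9]
wand 0.63 [210.3, 195.4] 745 [ 446.5 -261.2   67.5] [ 410.9 -342.9   35.8] [ 459.  -176.3   74.9]
rest 0.59 [209.1, 206.8] 843 [ 455.9 -259.6    9.1] [ 407.1 -328.6    2.1] [ 475.4 -184.8   53.5]
jack 0.8 [367.5, 217.3] 5566 [542.7 170.3  33.8] [422.3   3.4   0.2] [646.1 293.4 198.7]
boot 0.61 [381.8, 180.9] 2189 [528.7 193.5 173.4] [402.  112.    6.1] [604.4 260.8 201.9]
mug 0.65 [194.1, 272.0] 1560 [ 738.7 -252.1   58. ] [ 679.5 -289.3    7.5] [ 787.4 -213.7   90.9]
glue_jar 0.92 [296.6, 278.6] 1553 [770.  -15.6  82.9] [720.6 -49.6   6. ] [782.   17.4 111.4]
tin 0.65 [277.2, 188.9] 484 [378.1 -73.5  26.3] [ 327.4 -110.9    4.3] [404.8 -38.   29.7]
brush 0.59 [213.5, 235.7] 1078 [ 597.6 -233.9   38.2] [ 563.4 -308.     3.7] [ 608.7 -167.1   42.1]
hammer 0.71 [439
[... 1042 characters left out ...]
-289.4   -1. ] [ 773.3 -214.8   90.8]
glue_jar 0.73 [268.5, 141.2] 895 [727.7 -17.  106.1] [709.5 -47.6  14.1] [767.4  14.7 111.7]
tin 0.84 [290.9, 297.0] 947 [362.5 -72.7  26.1] [ 325.3 -110.6   22.1] [398.4 -37.1  29.8]
brush 0.55 [361.8, 206.7] 1205 [ 577.4 -237.8   38.6] [ 555.1 -307.9    1.3] [ 604.6 -166.7   43. ]
hammer 0.88 [131.1, 163.8] 1271 [694.6 335.3  21.8] [600.5 236.3  -1.1] [774.5 450.3  27.4]
screwdriver 0.66 [448.2, 252.4] 498 [ 457.9 -457.3   21.2] [ 403.7 -477.9   -1.4] [ 587.9 -441.5   27.3]
rubber_block 0.84 [319.8, 159.8] 843 [ 695.1 -151.    26.7] [ 653.4 -183.9   12. ] [ 740.7 -119.8   30.7]
1.4 [228.8 608.4 222.1] [ 3.1 -0.   2.8] [-0.2  0.1 -0.2] 85.17024636973208
```

View pics/scene1.png

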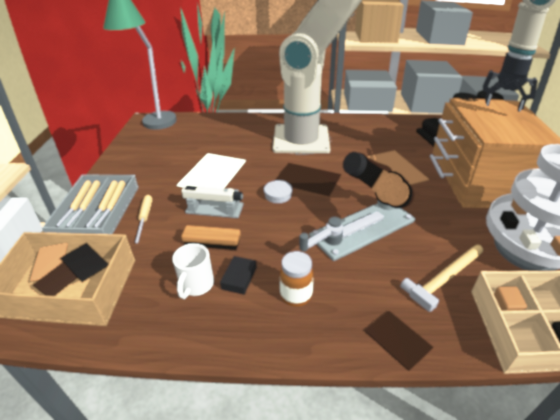

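View pics/top1.png

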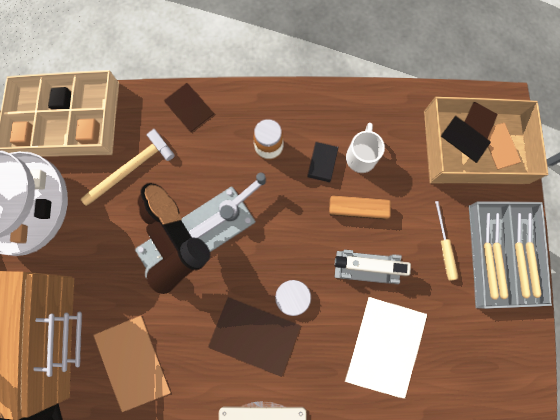

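The scene view shows the jack with its boss at about (335,228), the knob at (305,240), and the wand at (212,195) with its black nose to the right (+y). The top view shows the boss at (229,212), knob at (262,178), half-sole at (160,203), wand nose at (340,262) and display at (402,268).

```bash
python3 - <<'E'
from h import *
np.set_printoptions(precision=3,suppress=True)
W={};
for c in ['scene','top']:
    im,d,m=snap(c)
    P,uv=cloud(d,m,np.ones(d.shape,bool)); C=im[uv[:,1],uv[:,0]].astype(int)
    x,y,z=P.T
    hsv=cv2.cvtColor(im,cv2.COLOR_RGB2HSV)[uv[:,1],uv[:,0]].astype(int)
    # wand top
    k=(x>380)&(x<500)&(y>-370)&(y<-150)&(z>66)&(z<80)
    (cc,wh,a)=r=cv2.minAreaRect(P[k][:,:2].astype(np.float32)); b=cv2.boxPoints(r); print(c,'wand',cc,wh,a,np.median(z[k])); 
    # base plate
    jm=silhouettes(c,'jack')[0]['pixels']|silhouettes(c,'lever_knob')[0]['pixels']
    inm=jm[uv[:,1],uv[:,0]]
    k=inm&(z>9)&(z<19)&(hsv[:,1]<90); r=cv2.minAreaRect(P[k][:,:2].astype(np.float32)); print('plate',r,k.sum())
    # knob top, boss top
    L=silhouettes(c,'lever_knob')[0]['pixels'][uv[:,1],uv[:,0]]
    k=(x>500)&(x<700)&(y>-50)&(y<120)&(z>86)&(z<96)&(hsv[:,1]<90); print('knob',P[k].mean(0),k.sum(),np.ptp(P[k],0))
    # sole: tan
    hm=silhouettes(c,'half_sole')[0]['pixels'][uv[:,1],uv[:,0]]
    k=hm&(C[:,0]>110)&(C[:,0]-C[:,2]>40)&(z>100)
    Q=P[k]; med=np.median(Q,0)
    for _ in range(4):
        U,S,V=np.linalg.svd(Q-Q.mean(0),full_matrices=False); n=V[2]*np.sign(V[2,2]); e=(Q-Q.mean(0))@n; Q=Q[abs(e)<max(2.5*e.std(),1.5)]
    print('sole',Q.mean(0),n,'elev',np.degrees(np.arcsin(n[2])),'yaw',np.degrees(np.arctan2(n[1],n[0])),len(Q),(P[k].max(0)+P[k].min(0))/2,V[0],np.ptp((Q-Q.mean(0))@V.T,axis=0))
    W[c]=P[k]
E
python3 - <<'E'
import cv2
a=cv2.imread('pics/top1.png')[150:300,120:290]; cv2.imwrite('pics/c1.png',cv2.resize(a,None,fx=4,fy=4,interpolation=2)[:600])
E
```

```text
scene wand (437.91058349609375, -258.5109558105469) (172.27557373046875, 32.926055908203125) 84.26971435546875 71.67453034271614
plate ((515.6470336914062, 168.0339813232422), (112.76812744140625, 292.402587890625), 33.368553161621094) 1837
knob [644.797   0.436  90.283] 51 [19.969 18.939  7.501]
sole [561.616 209.057 172.143] [ 0.448 -0.694  0.564] elev 34.30653483905982 yaw -57.16078013107154 841 [499.879 206.934 164.094] [0.827 0.561 0.034] [101.237  71.998   7.002]
top wand (434.927001953125, -258.8116455078125) (173.76104736328125, 30.531635284423828) 82.76251220703125 70.62608125275551
plate ((513.0972900390625, 167.47840881347656), (110.6600341796875, 288.8317565917969), 33.16101837158203) 2034
knob [640.21    1.896  89.335] 59 [17.35  18.758  6.598]
sole [557.304 207.019 172.853] [ 0.447 -0.689  0.57 ] elev 34.73447091925828 yaw -57.01637941396628 796 [558.132 214.863 171.039] [-0.852 -0.522  0.037] [92.849 73.074  5.797]
```

View pics/c1.png

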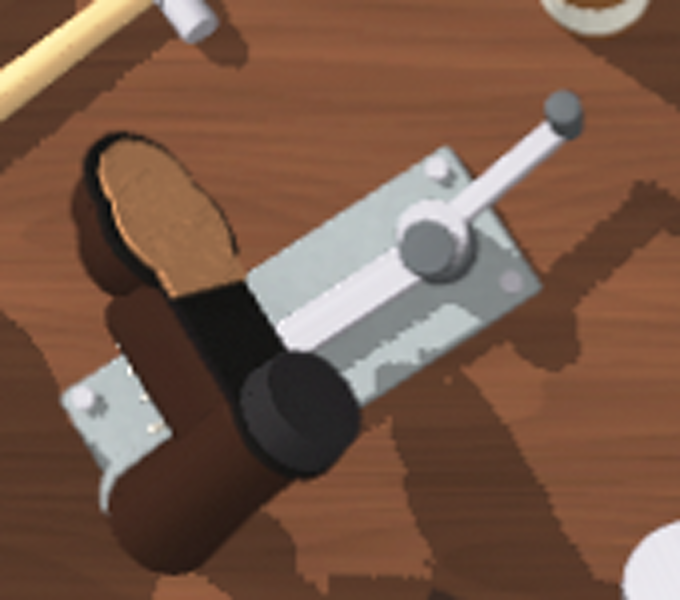

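The crop shows the boss near image (430,240) and the knob at (563,112). The tan half-sole runs from (100,140) to (240,290) and the heel block is at (300,410). All of these agree with the plate and plane fits: the lever comes out at 105.7 mm long and the elevation at 34.5°.

```bash
cat >> h.py <<'E'
jx=np.array([-.549,.836,0]);jy=np.array([-.836,-.549,0]);piv=np.array([572.,80,54]);J0=np.array([508.9,176.2,0])
n=-jx*np.cos(np.radians(35))+np.array([0,0,np.sin(np.radians(35))]); HS=J0+[0,0,170]-58*jy+3*n
def pose(s=None):
    s=s or st(); return np.array(s['eef_pos']),R.from_euler('xyz',s['tool_rot'])
def down(yawx): return R.from_euler('xyz',[np.pi,0,np.radians(yawx)])
def goal(*G):
    p,r=pose()
    for q,t in G:
        print('xyz',np.round(r.inv().apply(np.array(q)-p),1),'ang',np.round((r.inv()*t).as_rotvec(),3))
E
python3 - <<'E'
from h import *
s=st();print(s['tool_rot'],s['qpos'])
goal(([240,600,350],down(160)),([642.5,1.2,350],down(131.8)),([642.5,1.2,180],down(131.8)))
E
```

```text
[-3.14155041e+00 -5.84249224e-05  2.78185117e+00] [-1.2768598   0.62843851  0.0384998   1.51740256 -0.02702932  0.99631096
 -0.01996412]
xyz [ -13.4   -3.9 -127.9] ang [-0.    -0.    -0.011]
xyz [-601.  -422.7 -127.9] ang [-0.    -0.     0.482]
xyz [-601.  -422.7   42.1] ang [-0.    -0.     0.482]
```

```bash
python3 -m creep '[{"jaw":0.3,"xyz":[0,0,-62],"angular":[0,0,0]},{"jaw":0.3,"xyz":[0,0,-124],"angular":[0,0,0]},{"jaw":0.3,"xyz":[-601,-423,-128],"angular":[0,0,0.482]},{"jaw":0.3,"xyz":[-601,-423,-128],"angular":[0,0,0.482]},{"jaw":0.3,"xyz":[-601,-423,-128],"angular":[0,0,0.482]},{"jaw":0.3,"xyz":[-601,-423,-128],"angular":[0,0,0.482]},{"jaw":0.3,"xyz":[-601,-423,-128],"angular":[0,0,0.482]},{"jaw":0.3,"xyz":[-601,-423,-128],"angular":[0,0,0.482]},{"jaw":0.3,"xyz":[-601,-423,-128],"angular":[0,0,0.482]},{"jaw":0.3,"xyz":[-601,-423,-128],"angular":[0,0,0.482]},{"jaw":0.3,"xyz":[-601,-423,-128],"angular":[0,0,0.482]},{"jaw":0.3,"xyz":[-601,-423,-128],"angular":[0,0,0.482]}]'
python3 - <<'E'
from h import *
print(st()['qpos']);goal(([642.5,1.2,200],down(131.8)))
E
```

```text
clock: 3.4
eef_pos: [581.5, 90.2, 349.7]
tool_rot: [3.141, -0.0, 2.3]
force: [0.2, 1.0, 0.6]
width: 55.7
gripper_force: 0.0
[-0.40107827  0.43835935  0.31108956  1.51732597 -0.14000262  1.20718549
  0.66163635]
xyz [-107.1  -14.   149.7] ang [ 0.001 -0.    -0.   ]
```

```bash
python3 -m creep '[{"jaw":0.3,"xyz":[-60,-8,0],"angular":[0,0,0]},{"jaw":0.3,"xyz":[-107,-14,40],"angular":[0,0,0]},{"jaw":0.3,"xyz":[-107,-14,100],"angular":[0,0,0]},{"jaw":0.3,"xyz":[-107,-14,130],"angular":[0,0,0]},{"jaw":0.3,"xyz":[-107,-14,130],"angular":[0,0,0]}]'
python3 - <<'E'
from h import *
np.set_printoptions(precision=1,suppress=True)
im,d,m=snap('wrist','w1.png'); print(m['T'])
P,uv=cloud(d,m,np.ones(d.shape,bool))
hsv=cv2.cvtColor(im,cv2.COLOR_RGB2HSV)[uv[:,1],uv[:,0]]
k=(P[:,2]>84)&(P[:,2]<97)&(np.hypot(P[:,0]-642,P[:,1]-1)<25); print(k.sum(),P[k].mean(0) if k.any() else 0,np.ptp(P[k],0))
b=(P[:,2]>56)&(P[:,2]<66)&(np.hypot(P[:,0]-612,P[:,1]-35)<30); print(b.sum(),P[b].mean(0))
goal(([642.5,1.2,72],down(131.8)))
E
```

```text
clock: 4.03
eef_pos: [639.6, 2.8, 217.0]
tool_rot: [-3.137, -0.004, 2.3]
force: [0.2, 0.0, 0.5]
width: 55.5
gripper_force: 0.0
[[  0.7   0.6   0.2 591.1]
 [  0.7  -0.7  -0.2  58.1]
 [ -0.    0.3  -1.  368.9]
 [  0.    0.    0.    1. ]]
497 [641.2   2.5  90.2] [20.9 20.6  8.6]
1157 [611.9  36.1  60.7]
xyz [ -2.    0.1 147.3] ang [-0. -0. -0.]
```

View pics/w1.png

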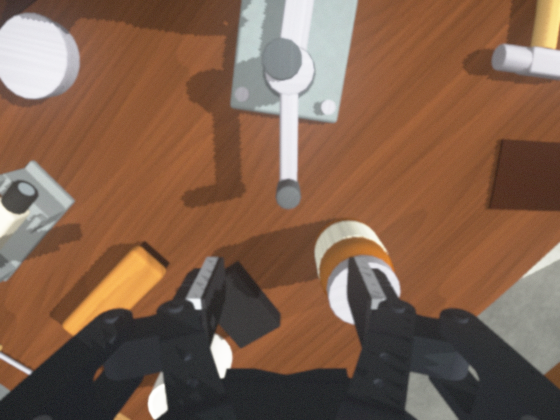

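The wrist view shows the knob at (288,193) centred between the jaws, with the jar to the right at (360,280), clear of the finger's descent.

```bash
python3 -m creep '[{"jaw":0.3,"xyz":[-1.5,0,60],"angular":[0,0,0]},{"jaw":0.3,"xyz":[-1.5,0,105],"angular":[0,0,0]},{"jaw":0.3,"xyz":[-1.5,0,145],"angular":[0,0,0]},{"jaw":0.3,"xyz":[-1.5,0,145],"angular":[0,0,0]},{"jaw":-0.6,"xyz":[-1.5,0,145],"angular":[0,0,0]},{"jaw":-0.6,"xyz":[-1.5,0,145],"angular":[0,0,0]},{"jaw":-0.6,"xyz":[-1.5,0,145],"angular":[0,0,0]},{"jaw":-0.6,"xyz":[-1.5,0,145],"angular":[0,0,0]}]'
python3 - <<'E'
from h import *
p,r=pose(); v=(p-piv)[:2]; print(np.hypot(*v),np.degrees(np.arctan2(v[1],v[0])), r.apply([1,0,0]))
G=[]
a0=np.degrees(np.arctan2(v[1],v[0]))
for a in list(a0+np.array([4,12,20.,28,36,44,52,60,68,75,80]))+[33.3,35,37]:
    t=np.radians(a); G.append((piv+[105*np.cos(t),105*np.sin(t),p[2]-54],R.from_euler('z',a-a0,degrees=True)*r))
goal(*G)
E
```

```text
clock: 5.08
eef_pos: [644.4, 1.2, 77.6]
tool_rot: [3.138, 0.003, 2.3]
force: [-1.6, 0.4, 7.1]
width: 17.8
gripper_force: 49.7
106.95170513298682 -47.419228079240064 [-0.66608033  0.74587302 -0.00323028]
xyz [2.3 7.3 0. ] ang [-0.    0.   -0.07]
xyz [ 4.6 21.8  0.1] ang [-0.001  0.001 -0.209]
xyz [ 8.8 35.8  0.1] ang [-0.001  0.001 -0.349]
xyz [14.9 49.1  0.1] ang [-0.002  0.002 -0.489]
xyz [22.9 61.4  0.1] ang [-0.002  0.002 -0.628]
xyz [32.5 72.5  0.2] ang [-0.002  0.003 -0.768]
xyz [43.5 82.1  0.2] ang [-0.003  0.003 -0.908]
xyz [55.7 90.1  0.1] ang [-0.003  0.004 -1.047]
xyz [69.  96.4  0.1] ang [-0.004  0.004 -1.187]
xyz [8.120e+01 1.003e+02 1.000e-01] ang [-0.004  0.005 -1.309]
xyz [9.020e+01 1.021e+02 1.000e-01] ang [-0.005  0.005 -1.396]
xyz [9.150e+01 1.023e+02 1.000e-01] ang [-0.005  0.005 -1.409]
xyz [9.460e+01 1.027e+02 1.000e-01] ang [-0.005  0.005 -1.438]
xyz [9.820e+01 1.031e+02 1.000e-01] ang [-0.005  0.005 -1.473]
```

```bash
python3 -m creep '[{"jaw":-0.6,"xyz":[1,7,0],"angular":[0,0,-0.07]},{"jaw":-0.6,"xyz":[4,22,0],"angular":[0,0,-0.21]},{"jaw":-0.6,"xyz":[4,22,0],"angular":[0,0,-0.21]}]'
python3 - <<'E'
from h import *
np.set_printoptions(precision=1,suppress=True)
im,d,m=snap('wrist','w2.png')
P,uv=cloud(d,m,np.ones(d.shape,bool))
p,r=pose();print(p)
print([ (np.hypot(*(p-piv)[:2]),np.degrees(np.arctan2(*(p-piv)[1::-1])))])
b=(P[:,2]>57)&(P[:,2]<66)&(np.hypot(P[:,0]-piv[0],P[:,1]-piv[1])<85)&(np.hypot(P[:,0]-piv[0],P[:,1]-piv[1])>32)
c=P[b].mean(0);print(b.sum(),c,np.degrees(np.arctan2(c[1]-80,c[0]-572)))
E
```

```text
clock: 5.45
eef_pos: [660.1, 19.0, 77.6]
tool_rot: [3.137, 0.007, 2.51]
force: [3.8, -1.2, 6.7]
width: 18.1
gripper_force: 49.9
[660.   18.9  77.6]
[(np.float64(107.13660576072549), np.float64(-34.78982601427683))]
3399 [619.1  47.8  60.6] -34.39297971019158
```

View pics/w2.png

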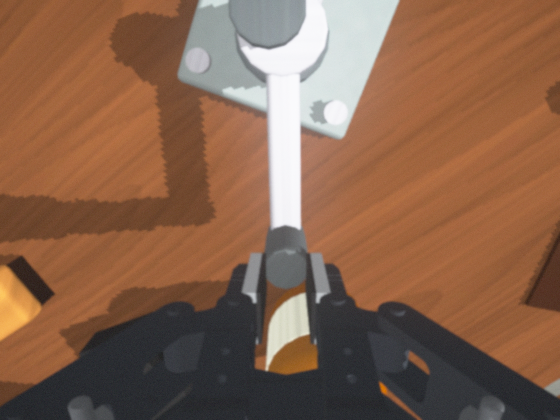

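The wrist view shows the knob at (287,262) held between the pads a little beyond its centre. The lever followed the jaws to −34.4°.

Run:
```python
from h import *
p,r=pose(); v=(p-piv)[:2]; a0=np.degrees(np.arctan2(v[1],v[0])); G=[]
for a in list(a0+np.arange(8,70,7.5))+[33.3,36]:
    t=np.radians(a); G.append((piv+[103.5*np.cos(t),103.5*np.sin(t),p[2]-54],R.from_euler('z',a-a0,degrees=True)*r))
goal(*G)
```

```text
xyz [ 5.  14.3  0. ] ang [-0.001  0.001 -0.14 ]
xyz [ 8.1 27.5  0.1] ang [-0.002  0.001 -0.271]
xyz [12.9 40.1  0.1] ang [-0.003  0.002 -0.401]
xyz [19.3 52.   0.1] ang [-0.004  0.003 -0.532]
xyz [27.2 63.   0.1] ang [-0.005  0.003 -0.663]
xyz [36.5 72.9  0.1] ang [-0.006  0.004 -0.794]
xyz [47.  81.4  0.1] ang [-0.006  0.005 -0.925]
xyz [58.5 88.6  0. ] ang [-0.007  0.005 -1.056]
xyz [70.9 94.1 -0. ] ang [-0.008  0.006 -1.187]
xyz [71.  94.2 -0. ] ang [-0.008  0.006 -1.188]
xyz [75.6 95.8 -0. ] ang [-0.009  0.006 -1.235]
```

```bash
python3 -m creep '[{"jaw":-0.6,"xyz":[5,14,0],"angular":[0,0,-0.14]},{"jaw":-0.6,"xyz":[8,27.5,0],"angular":[0,0,-0.27]},{"jaw":-0.6,"xyz":[13,40,0],"angular":[0,0,-0.40]},{"jaw":-0.6,"xyz":[19,52,0],"angular":[0,0,-0.53]},{"jaw":-0.6,"xyz":[27,63,0],"angular":[0,0,-0.66]},{"jaw":-0.6,"xyz":[36.5,73,0],"angular":[0,0,-0.79]},{"jaw":-0.6,"xyz":[47,81.5,0],"angular":[0,0,-0.925]},{"jaw":-0.6,"xyz":[58.5,88.5,0],"angular":[0,0,-1.056]},{"jaw":-0.6,"xyz":[66,92,0],"angular":[0,0,-1.14]},{"jaw":-0.6,"xyz":[71,94,0],"angular":[0,0,-1.188]},{"jaw":-0.6,"xyz":[71,94,0],"angular":[0,0,-1.188]}]'
python3 - <<'E'
from h import *
p,r=pose();print(p,np.hypot(*(p-piv)[:2]),np.degrees(np.arctan2(*(p-piv)[1::-1])))
print(st()['qpos'],r.inv().apply(jx),r.inv().apply(st()['force']))
E
```

```text
clock: 6.88
eef_pos: [661.9, 140.2, 77.8]
tool_rot: [-3.138, 0.017, -2.586]
force: [11.3, 4.9, -2.3]
width: 18.1
gripper_force: 49.0
[661.90311662 140.23540951  77.83966032] 108.21679600002588 33.82222657305352
[-0.17904802  0.82392553 -0.12332541  1.56846715  0.13227896  0.73952316
  1.76704002] [ 0.02534539  0.99981824 -0.00425429] [-12.11855308  -1.80506501   2.52686655]
```

```bash
python3 -m creep '[{"jaw":-0.6,"xyz":[-3,3,0],"angular":[0,0,-0.02]},{"jaw":-0.6,"xyz":[-3,3,0],"angular":[0,0,-0.02]}]'; python3 -m creep '[{"jaw":-0.6,"xyz":[0,3,0],"angular":[0,0,-0.02]},{"jaw":-0.6,"xyz":[0,3,0],"angular":[0,0,-0.02]}]';python3 - <<'E'
from h import *
p,r=pose();print(p,np.hypot(*(p-piv)[:2]),np.degrees(np.arctan2(*(p-piv)[1::-1])))
print(r.inv().apply(st()['force']))
E
```

```text
clock: 7.12
eef_pos: [661.9, 140.4, 77.7]
tool_rot: [-3.135, 0.012, -2.568]
force: [9.4, -1.3, 1.3]
width: 18.2
gripper_force: 49.5
clock: 7.38
eef_pos: [661.8, 140.5, 77.8]
tool_rot: [-3.131, 0.013, -2.55]
force: [13.5, -4.8, -0.9]
width: 18.0
gripper_force: 49.3
[661.81939562 140.51474296  77.80190112] 108.30308372793199 33.969647845409625
[ -8.49123284 -11.53169371   1.11931698]
```

```bash
python3 -m creep '[{"jaw":0.3,"xyz":[0,-4,0],"angular":[0,0,0]},{"jaw":0.3,"xyz":[0,-4,0],"angular":[0,0,0]},{"jaw":0.3,"xyz":[0,-4,0],"angular":[0,0,0]},{"jaw":0.3,"xyz":[0,-4,-50],"angular":[0,0,0]},{"jaw":0.3,"xyz":[0,-4,-110],"angular":[0,0,0]},{"jaw":0.3,"xyz":[0,-4,-170],"angular":[0,0,0]},{"jaw":0.3,"xyz":[0,-4,-220],"angular":[0,0,0]}]'
python3 - <<'E'
from h import *
np.set_printoptions(precision=3,suppress=True)
im,d,m=snap('top')
P,uv=cloud(d,m,np.ones(d.shape,bool))
k=(P[:,2]>85)&(P[:,2]<96)&(np.hypot(P[:,0]-660,P[:,1]-138)<35); print(k.sum(),P[k].mean(0))
goal(([520,-100,300],down(150)),([436,-261,230],down(83.5)))
E
```

```text
clock: 8.25
eef_pos: [655.5, 140.9, 297.1]
tool_rot: [3.141, 0.001, -2.545]
force: [0.7, 0.8, -0.2]
width: 55.5
gripper_force: 0.0
62 [659.533 136.844  89.   ]
xyz [ 250.8 -122.2    1.9] ang [0.004 0.013 1.12 ]
xyz [ 411.5 -208.    70.3] ang [0.012 0.011 2.28 ]
```

```bash
python3 -m creep '[{"jaw":1,"xyz":[55,-28,0],"angular":[0,0,0.186]},{"jaw":1,"xyz":[100,-50,0],"angular":[0,0,0.37]},{"jaw":1,"xyz":[150,-75,0],"angular":[0,0,0.56]},{"jaw":1,"xyz":[200,-100,0],"angular":[0,0,0.74]},{"jaw":1,"xyz":[250,-125,0],"angular":[0,0,0.93]},{"jaw":1,"xyz":[300,-150,0],"angular":[0,0,1.11]},{"jaw":1,"xyz":[340,-170,10],"angular":[0,0,1.3]},{"jaw":1,"xyz":[380,-190,30],"angular":[0,0,1.48]},{"jaw":1,"xyz":[400,-200,50],"angular":[0,0,1.67]},{"jaw":1,"xyz":[411,-208,70],"angular":[0,0,1.85]},{"jaw":1,"xyz":[411,-208,70],"angular":[0,0,2.04]},{"jaw":1,"xyz":[411,-208,70],"angular":[0,0,2.22]}]'
python3 -m creep '[{"jaw":1,"xyz":[0,0,0],"angular":[0,0,0.06]},{"jaw":1,"xyz":[0,0,0],"angular":[0,0,0.06]}]'
cat > wm.py <<'E'
from h import *
np.set_printoptions(precision=3,suppress=True)
im,d,m=snap('wrist','w3.png')
s=silhouettes('wrist','wand')[0]; P,uv=cloud(d,m,s['pixels']); C=im[uv[:,1],uv[:,0]]
k=(P[:,2]>68)&(P[:,2]<78)
r=cv2.minAreaRect(P[k][:,:2].astype(np.float32)); print(s['score'],r,np.median(P[k][:,2]))
A,_=cloud(d,m,np.ones(d.shape,bool))
i=C.min(1)>150; i&=k; r=cv2.minAreaRect(P[i][:,:2].astype(np.float32)); print('ivory',r)
i=(C.max(1)<90)&k; lab=P[i]; print('dark', lab[lab[:,1]>-230].mean(0),lab[lab[:,1]<-280].mean(0))
p,_=pose();print(p,_.as_euler('xyz'),st()['qpos'])
E
python3 wm.py
```

```text
clock: 9.8
eef_pos: [432.1, -262.0, 223.9]
tool_rot: [-3.14, -0.001, 1.511]
force: [0.3, -0.1, 0.2]
width: 85.2
gripper_force: 0.0
clock: 10.05
eef_pos: [432.5, -261.8, 224.2]
tool_rot: [-3.141, -0.001, 1.459]
force: [0.4, -0.5, -0.0]
width: 85.3
gripper_force: 0.0
0.72 ((436.3420104980469, -257.58544921875), (172.06260681152344, 29.710176467895508), 83.02867126464844) 71.70613418192977
ivory ((435.914306640625, -269.91070556640625), (144.7342529296875, 26.115650177001953), 83.19478607177734)
dark [ 444.991 -183.809   69.473] [ 429.039 -320.467   72.494]
[ 432.558 -262.123  224.371] [-3.141 -0.     1.459] [ 0.166  0.455  0.464  1.919 -0.27   0.829  0.662]
```

View pics/w3.png

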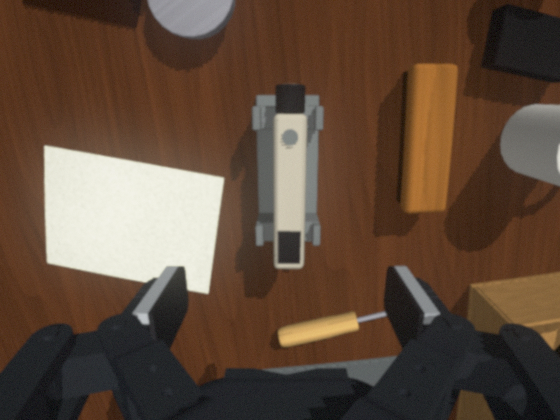

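The wrist view shows the wand from nose (290,98) to tail (289,262), centred between the jaws and clear of the paper and brush.

```bash
python3 - <<'E'
from h import *
goal(([436.3,-260.5,110],down(83.1)),([436.3,-260.5,55],down(83.1)))
E
python3 -m creep '[{"jaw":1,"xyz":[2,-4,60],"angular":[0,0,0.01]},{"jaw":1,"xyz":[2,-4,114],"angular":[0,0,0.01]},{"jaw":1,"xyz":[2,-4,114],"angular":[0,0,0.01]}]'
python3 - <<'E'
from h import *
p,r=pose();print(p,r.as_euler('xyz'));goal(([436.3,-260.5,55],down(83.1)))
E
```

```text
xyz [  2.    3.6 114.4] ang [-0.    -0.     0.009]
xyz [  2.    3.6 169.4] ang [-0.    -0.     0.009]
clock: 10.52
eef_pos: [426.2, -258.4, 107.8]
tool_rot: [-3.134, -0.003, 1.448]
force: [-0.3, -0.5, 1.1]
width: 85.4
gripper_force: 0.0
[ 426.24407871 -258.41842375  107.76569426] [-3.13413368 -0.00343704  1.4480372 ]
xyz [-1.  10.6 52.7] ang [-0.007 -0.003 -0.002]
```

```bash
python3 -m creep '[{"jaw":1,"xyz":[-1,10,10],"angular":[-0.007,0,0]},{"jaw":1,"xyz":[-1,10,40],"angular":[-0.007,0,0]},{"jaw":1,"xyz":[-1,10,53],"angular":[-0.007,0,0]},{"jaw":1,"xyz":[-1,10,53],"angular":[-0.007,0,0]}]'
python3 - <<'E'
from h import *
p,r=pose();print(p,r.as_euler('xyz'));goal(([436.3,-260.5,55],down(83.1)))
E
```

```text
clock: 11.02
eef_pos: [439.1, -262.7, 57.9]
tool_rot: [3.134, 0.0, 1.448]
force: [-0.2, -0.7, 0.5]
width: 85.3
gripper_force: 0.0
[ 439.14676914 -262.65979056   57.89812964] [3.13393755e+00 4.09389502e-05 1.44775371e+00]
xyz [ 1.8 -3.1  2.9] ang [ 0.008  0.    -0.003]
```

```bash
python3 -m creep '[{"jaw":1,"xyz":[2,-3,2],"angular":[0.007,0,0]},{"jaw":0.2,"xyz":[2,-3,2],"angular":[0.007,0,0]},{"jaw":-0.1,"xyz":[2,-3,2],"angular":[0.007,0,0]},{"jaw":-1,"xyz":[2,-3,2],"angular":[0.007,0,0]},{"jaw":-1,"xyz":[2,-3,2],"angular":[0.007,0,0]},{"jaw":-1,"xyz":[2,-3,2],"angular":[0.007,0,0]}]'
python3 - <<'E'
from h import *
s=st();p,r=pose();print(p,r.as_euler('xyz'),s['force'],s['torque'])
E
```

```text
clock: 11.78
eef_pos: [436.1, -260.1, 56.0]
tool_rot: [3.141, -0.0, 1.448]
force: [-0.7, 1.3, 4.9]
width: 28.1
gripper_force: 59.2
[ 436.07395957 -260.09472001   56.01292683] [ 3.14107241e+00 -9.55157373e-05  1.44788438e+00] [-0.67621901  1.30275417  4.85203179] [0.11183761 0.102492   0.06010104]
```

```bash
python3 -m creep '[{"jaw":-1,"xyz":[0,0,-15],"angular":[0,0,0]},{"jaw":-1,"xyz":[0,0,-50],"angular":[0,0,0]},{"jaw":-1,"xyz":[0,0,-110],"angular":[0,0,0]},{"jaw":-1,"xyz":[0,0,-170],"angular":[0,0,0]},{"jaw":-1,"xyz":[0,0,-220],"angular":[0,0,0]},{"jaw":-1,"xyz":[0,0,-250],"angular":[0,0,0]},{"jaw":-1,"xyz":[0,0,-250],"angular":[0,0,0]}]'
cat >> h.py <<'E'
def aim(dist):
    x=-n; z=np.array([jx[0],jx[1],0])*-np.sin(np.radians(35))+np.array([0,0,-np.cos(np.radians(35))]); y=np.cross(z,x)
    return HS+dist*n, R.from_matrix(np.c_[x,y,z])
E
python3 - <<'E'
from h import *
np.set_printoptions(precision=3,suppress=True)
p,r=pose();print(p,r.as_euler('xyz'),st()['qpos'])
im,d,m=snap('wrist','w4.png')
P,uv=cloud(d,m,np.ones(d.shape,bool)); Q=r.inv().apply(P-p); C=im[uv[:,1],uv[:,0]]
k=(Q[:,2]<-8)&(Q[:,2]>-25)&(abs(Q[:,1])<25)&(Q[:,0]>20)&(Q[:,0]<120)
B=Q[k];print(k.sum(),B.min(0),B.max(0)); 
for lo in (30,45,60,75): b=B[(B[:,0]>lo)&(B[:,0]<lo+12)]; print(lo,np.median(b[:,2]),(b[:,1].min()+b[:,1].max())/2)
print(HS,n);a=aim(240);print(a[0]);goal(a,aim(170))
E
```

```text
clock: 12.65
eef_pos: [436.7, -260.8, 308.0]
tool_rot: [3.137, 0.001, 1.448]
force: [-0.1, -0.1, -2.5]
width: 27.8
gripper_force: 59.9
[ 436.705 -260.782  308.049] [3.137 0.001 1.448] [ 0.098  0.363  0.538  1.801 -0.215  1.031  0.594]
10856 [ 20.006 -15.013 -19.934] [89.177 15.198 -8.   ]
30 -15.811246604789373 0.07971576070016351
45 -15.808054915685956 0.10507070061151946
60 -13.181552570424111 0.038696490781447324
75 -12.876495479440715 0.05591254466733098
[558.737 205.988 171.721] [ 0.45  -0.685  0.574]
[666.669  41.633 309.379]
xyz [327.6 192.1  -2.9] ang [-0.213 -0.585 -0.682]
xyz [371.3 154.9  37.2] ang [-0.213 -0.585 -0.682]
```

View pics/w4.png

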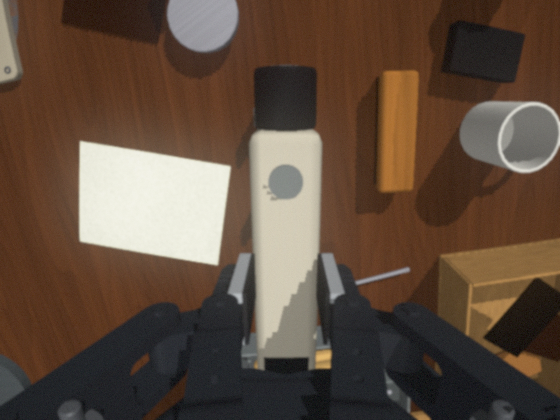

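The wand is held square in the jaws, centred, with its nose at (285,70) and about 89 mm ahead of the TCP. Next I move to the stand-off pose.

```bash
python3 -m creep '[{"jaw":-1,"xyz":[40,24,-40],"angular":[0,0,0]},{"jaw":-1,"xyz":[85,50,-60],"angular":[-0.03,-0.08,-0.09]},{"jaw":-1,"xyz":[130,76,-60],"angular":[-0.06,-0.16,-0.19]},{"jaw":-1,"xyz":[175,103,-60],"angular":[-0.09,-0.25,-0.29]},{"jaw":-1,"xyz":[220,129,-60],"angular":[-0.12,-0.33,-0.39]},{"jaw":-1,"xyz":[265,155,-50],"angular":[-0.15,-0.42,-0.49]},{"jaw":-1,"xyz":[300,175,-30],"angular":[-0.18,-0.5,-0.58]},{"jaw":-1,"xyz":[327,192,-10],"angular":[-0.213,-0.585,-0.682]},{"jaw":-1,"xyz":[328,192,-3],"angular":[-0.213,-0.585,-0.682]},{"jaw":-1,"xyz":[328,192,-3],"angular":[-0.213,-0.585,-0.682]},{"jaw":-1,"xyz":[328,192,-3],"angular":[-0.213,-0.585,-0.682]}]'
python3 - <<'E'
from h import *
np.set_printoptions(precision=3,suppress=True)
print(st()['qpos']);goal(aim(240),aim(170))
im,d,m=snap('wrist')
p,r=pose()
P,uv=cloud(d,m,np.ones(d.shape,bool)); C=im[uv[:,1],uv[:,0]].astype(int)
k=(C[:,0]>110)&(C[:,0]-C[:,2]>40)&(abs((P-HS)@n)<10)&(np.linalg.norm(P-HS,axis=1)<65)
if k.sum()>100:
    Q=P[k];U,S,V=np.linalg.svd(Q-Q.mean(0),full_matrices=False);v=V[2]*np.sign(V[2,2]); 
    print(k.sum(),Q.mean(0),v,'off n',np.degrees(np.arccos(v@n)),((Q-HS)@np.c_[n,jy,np.cross(jy,n)]).min(0),((Q-HS)@np.c_[n,jy,np.cross(jy,n)]).max(0))
im,d,m=snap('scene','s2.png')
E
```

```text
clock: 14.08
eef_pos: [666.6, 39.6, 309.1]
tool_rot: [-3.14, 0.61, 2.149]
force: [0.4, -1.3, -1.6]
width: 27.6
gripper_force: 60.1
[-0.731  0.568  0.511  1.664  0.434  0.847 -0.004]
xyz [ 1.2  1.2 -1.1] ang [-0.003 -0.    -0.002]
xyz [71.2  1.  -1.1] ang [-0.003 -0.    -0.002]
```

```bash
python3 -m creep '[{"jaw":-1,"xyz":[30,1,0],"angular":[0,0,0]},{"jaw":-1,"xyz":[60,1,0],"angular":[0,0,0]},{"jaw":-1,"xyz":[71,1,0],"angular":[-0.002,0,-0.002]},{"jaw":-1,"xyz":[71,1,0],"angular":[-0.002,0,-0.002]},{"jaw":-1,"xyz":[71,1,0],"angular":[-0.002,0,-0.002]}]'
python3 - <<'E'
from h import *
np.set_printoptions(precision=2,suppress=True)
p,r=pose();goal(aim(170))
im,d,m=snap('wrist','w5.png')
P,uv=cloud(d,m,np.ones(d.shape,bool)); C=im[uv[:,1],uv[:,0]].astype(int)
F=np.c_[np.cross(jy,n),jy,n]; L=(P-HS)@F
k=(abs(L[:,2])<12)&(abs(L[:,0])<60)&(abs(L[:,1])<70); print(k.sum())
if k.sum(): 
    t=k&(C[:,0]-C[:,2]>25); print(t.sum(),np.percentile(L[t],[1,50,99],axis=0)); print(C[k].mean(0))
    Q=P[t];v=np.linalg.svd(Q-Q.mean(0),full_matrices=False)[2][2]; v*=np.sign(v[2]); print(v,n)
p,r=pose(); print('spot local',(p+r.apply([169.2,0,-.8])-HS)@F, 'axis',r.apply([1,0,0])@F)
E
```

```text
clock: 14.8
eef_pos: [636.5, 89.5, 269.1]
tool_rot: [3.141, 0.611, 2.152]
force: [-0.1, -0.2, -2.0]
width: 27.9
gripper_force: 60.1
xyz [ 0.5 -1.  -0.5] ang [0. 0. 0.]
0
spot local [ 0.17 -0.96  1.23] axis [-0.  0. -1.]
```

View pics/w5.png

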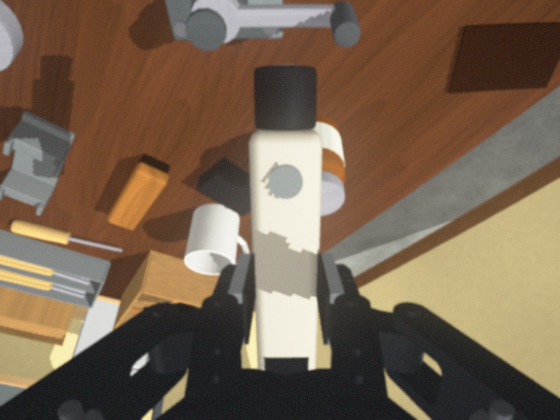

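The wrist camera shows the wand and, upper right, the lever knob at (343,25), but the sole is out of its view. I'll check the half-sole centre with the fixed cameras.

Run:
```python
from h import *
np.set_printoptions(precision=2,suppress=True)
F=np.c_[np.cross(jy,n),jy,n]
for c in ('scene','top'):
    im,d,m=snap(c,c+'5.png')
    P,uv=cloud(d,m,np.ones(d.shape,bool)); C=im[uv[:,1],uv[:,0]].astype(int); L=(P-HS)@F
    t=(abs(L[:,2])<12)&(abs(L[:,0])<60)&(abs(L[:,1])<70)&(C[:,0]-C[:,2]>32)&(C[:,0]>90)
    print(c,t.sum(),np.percentile(L[t],[1,50,99],axis=0)); 
    # sole extents across incl. dark rim
    Q=P[t]; v=np.linalg.svd(Q-Q.mean(0),full_matrices=False)[2][2]; v*=np.sign(v[2]); print(v@F)
    p,r=pose(); X=p+r.apply([80,0,-.8])
a=cv2.imread('pics/scene5.png')[90:240,300:460];b=cv2.imread('pics/top5.png')[140:290,110:270]
cv2.imwrite('pics/c5.png',cv2.resize(np.hstack([a,b]),None,fx=2.5,fy=2.5,interpolation=2))
```

```text
scene 933 [[-34.08 -51.42  -5.36]
 [  1.39  -3.71  -0.73]
 [ 38.1   45.31   2.87]]
[-0.    0.01  1.  ]
top 877 [[-38.22 -48.94  -5.47]
 [  2.     0.27  -0.83]
 [ 34.1   43.08   1.88]]
[-0.   -0.01  1.  ]
```

View pics/c5.png

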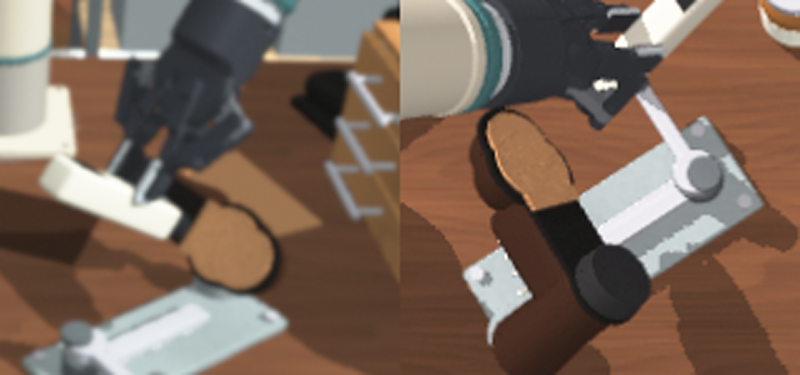

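The crops show the wand pointing at the tan half-sole with a clear gap; the sole spans about ±36 by −50..+44 mm around my target. I'll nudge it 1–2 mm, then hold.

```bash
R='{"jaw":-1,"xyz":[2,1,0],"angular":[0,0,0]}'; python3 -m creep '[{"jaw":-1,"xyz":[2,1,0],"angular":[0,0,0]},{"jaw":-1,"xyz":[2,1,0],"angular":[0,0,0]},{"jaw":-1,"xyz":[2,1,0],"angular":[0,0,0]},{"jaw":-1,"xyz":[2,1,0],"angular":[0,0,0]},{"jaw":-1,"xyz":[2,1,0],"angular":[0,0,0]},{"jaw":-1,"xyz":[2,1,0],"angular":[0,0,0]},{"jaw":-1,"xyz":[2,1,0],"angular":[0,0,0]},{"jaw":-1,"xyz":[2,1,0],"angular":[0,0,0]},{"jaw":-1,"xyz":[2,1,0],"angular":[0,0,0]},{"jaw":-1,"xyz":[2,1,0],"angular":[0,0,0]},{"jaw":-1,"xyz":[2,1,0],"angular":[0,0,0]},{"jaw":-1,"xyz":[2,1,0],"angular":[0,0,0]}]'
python3 -m creep '[{"jaw":-1,"xyz":[0,0,0],"angular":[0,0,0]},{"jaw":-1,"xyz":[0,0,0],"angular":[0,0,0]},{"jaw":-1,"xyz":[0,0,0],"angular":[0,0,0]},{"jaw":-1,"xyz":[0,0,0],"angular":[0,0,0]}]'
python3 - <<'E'
from h import *
np.set_printoptions(precision=2,suppress=True)
F=np.c_[np.cross(jy,n),jy,n];p,r=pose(); print('spot local',(p+r.apply([169.2,0,-.8])-HS)@F, 'axis',r.apply([1,0,0])@F)
goal(aim(240),([550,-100,340],down(105)),([436.1,-260.1,306],R.from_euler('xyz',[np.pi,0,1.448])))
E
```

```text
clock: 16.45
eef_pos: [635.5, 93.0, 266.6]
tool_rot: [-3.14, 0.61, 2.155]
force: [-0.4, 0.3, -1.9]
width: 27.7
gripper_force: 60.1
clock: 16.95
eef_pos: [635.5, 93.0, 266.6]
tool_rot: [-3.14, 0.61, 2.155]
force: [0.5, -0.3, -3.2]
width: 28.1
gripper_force: 60.1
spot local [ 0.36 -1.67 -2.89] axis [ 0.  0. -1.]
xyz [-73.7  -2.3  -0.6] ang [ 0. -0.  0.]
xyz [-135.3 -177.8    5.3] ang [0.1  0.6  0.31]
xyz [-173.8 -361.    74. ] ang [0.21 0.58 0.68]
```

```bash
python3 -m creep '[{"jaw":-1,"xyz":[-35,-1,0],"angular":[0,0,0]},{"jaw":-1,"xyz":[-73,-2,0],"angular":[0,0,0]},{"jaw":-1,"xyz":[-100,-30,-20],"angular":[0.03,0.1,0.1]},{"jaw":-1,"xyz":[-120,-80,-20],"angular":[0.07,0.2,0.2]},{"jaw":-1,"xyz":[-135,-130,-10],"angular":[0.1,0.3,0.3]},{"jaw":-1,"xyz":[-145,-180,0],"angular":[0.14,0.4,0.4]},{"jaw":-1,"xyz":[-155,-230,20],"angular":[0.17,0.48,0.5]},{"jaw":-1,"xyz":[-163,-280,40],"angular":[0.19,0.53,0.6]},{"jaw":-1,"xyz":[-170,-330,60],"angular":[0.21,0.58,0.68]},{"jaw":-1,"xyz":[-174,-361,74],"angular":[0.21,0.58,0.68]},{"jaw":-1,"xyz":[-174,-361,74],"angular":[0.21,0.58,0.68]},{"jaw":-1,"xyz":[-174,-361,74],"angular":[0.21,0.58,0.68]}]'
python3 - <<'E'
from h import *
g=R.from_euler('xyz',[np.pi,0,1.448]);goal(([436.1,-260.1,100],g),([436.1,-260.1,56.],g))
E
```

```text
clock: 18.45
eef_pos: [436.8, -259.7, 306.3]
tool_rot: [3.137, 0.003, 1.454]
force: [1.4, 0.8, -1.2]
width: 27.6
gripper_force: 60.1
xyz [ 2.000e-01 -1.600e+00  2.063e+02] ang [0.005 0.003 0.006]
xyz [  0.4  -1.8 250.3] ang [0.005 0.003 0.006]
```

```bash
python3 -m creep '[{"jaw":-1,"xyz":[0,-1,60],"angular":[0.005,0.003,0.006]},{"jaw":-1,"xyz":[0,-1,120],"angular":[0.005,0.003,0.006]},{"jaw":-1,"xyz":[0,-1,180],"angular":[0.005,0.003,0.006]},{"jaw":-1,"xyz":[0,-1,215],"angular":[0.005,0.003,0.006]},{"jaw":-1,"xyz":[0,-1,220],"angular":[0.005,0.003,0.006]},{"jaw":-1,"xyz":[0,-1,220],"angular":[0.005,0.003,0.006]}]'
python3 - <<'E'
from h import *
g=R.from_euler('xyz',[np.pi,0,1.448]);goal(([436.1,-260.1,56.],g))
E
```

```text
clock: 19.2
eef_pos: [437.4, -260.9, 86.9]
tool_rot: [3.141, 0.001, 1.449]
force: [-0.8, 0.2, -1.2]
width: 27.7
gripper_force: 60.1
xyz [ 0.7 -1.4 30.9] ang [0.001 0.001 0.001]
```

```bash
python3 -m creep '[{"jaw":-1,"xyz":[0.5,-1,10],"angular":[0,0,0]},{"jaw":-1,"xyz":[0.5,-1,18],"angular":[0,0,0]},{"jaw":-1,"xyz":[0.5,-1,23],"angular":[0,0,0]},{"jaw":-1,"xyz":[0.5,-1,26],"angular":[0,0,0]},{"jaw":-1,"xyz":[0.5,-1,28],"angular":[0,0,0]},{"jaw":-1,"xyz":[0.5,-1,29],"angular":[0,0,0]},{"jaw":-1,"xyz":[0.5,-1,30],"angular":[0,0,0]},{"jaw":-1,"xyz":[0.5,-1,30.5],"angular":[0,0,0]},{"jaw":-1,"xyz":[0.5,-1,30.5],"angular":[0,0,0]}]'
```

```text
clock: 20.32
eef_pos: [435.2, -260.6, 56.0]
tool_rot: [-3.141, 0.001, 1.447]
force: [-1.3, 0.5, 4.7]
width: 27.8
gripper_force: 60.7
```

```bash
python3 -m creep '[{"jaw":-0.25,"xyz":[0,0,0],"angular":[0,0,0]},{"jaw":-0.1,"xyz":[0,0,0],"angular":[0,0,0]},{"jaw":0.4,"xyz":[0,0,0],"angular":[0,0,0]},{"jaw":1,"xyz":[0,0,0],"angular":[0,0,0]},{"jaw":1,"xyz":[0,0,0],"angular":[0,0,0]},{"jaw":1,"xyz":[0,0,-30],"angular":[0,0,0]},{"jaw":1,"xyz":[0,0,-80],"angular":[0,0,0]},{"jaw":1,"xyz":[0,0,-140],"angular":[0,0,0]},{"jaw":1,"xyz":[0,0,-170],"angular":[0,0,0]},{"jaw":1,"xyz":[0,0,-170],"angular":[0,0,0]}]'
sed -i s/w3.png/w6.png/ wm.py; python3 wm.py
python3 - <<'E'
from h import *
im,d,m=snap('top')
P,uv=cloud(d,m,np.ones(d.shape,bool))
k=(P[:,2]>85)&(P[:,2]<96)&(np.hypot(P[:,0]-660,P[:,1]-138)<35); print('knob',k.sum(),P[k].mean(0))
E
```

```text
clock: 21.58
eef_pos: [436.6, -261.2, 227.9]
tool_rot: [3.137, 0.002, 1.447]
force: [-0.2, 0.1, -1.0]
width: 85.5
gripper_force: 0.0
0.94 ((435.4296875, -258.6552734375), (172.7888641357422, 29.793731689453125), 83.15126037597656) 71.71086662982395
ivory ((435.01019287109375, -270.4482727050781), (145.54251098632812, 26.072303771972656), 83.42141723632812)
dark [ 444.253 -184.183   69.546] [ 428.024 -320.812   72.512]
[ 434.944 -259.86   225.18 ] [-3.14   0.     1.447] [ 0.15   0.457  0.479  1.915 -0.277  0.835  0.652]
knob 61 [659.45835231 136.7590352   89.52469854]
```

View pics/w6.png

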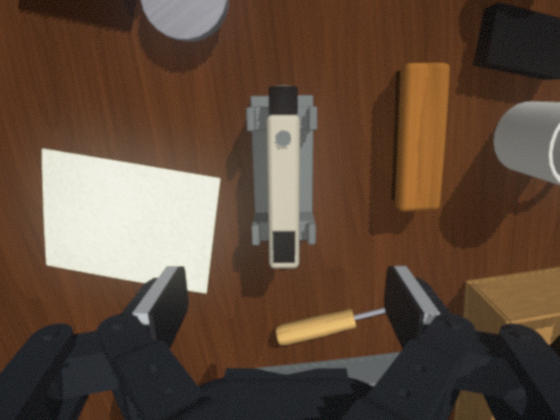

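The wand lies flat in both saddles, nose at (283,98) and tail at (284,262). It is within 1 mm of its first place and at the same height, and the lever knob is still home.

```bash
python3 -c "
from cell import ctrl; print(ctrl.finish_job())"
```

```text
the job is handed in; nothing more can be done
None
```

I swung the lever home to its stop, held the wand square on the half-sole for over 1.5 s with its nose about 77–80 mm off, laid it back in both saddles within 1 mm of where it was, and handed the job in at about 22 s.

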